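Prop the console's spring cover and turn the chandelier dial to its stop

TASK

Prop open the spring-closed cover of the desk lighting console with its loose stay bar, the bar lying fully down in both forked uprights with its grip plate upright and let go, so that the cover stays up on the bar. Then turn the dial underneath clockwise until it rests against its end stop, and leave the cover propped for the electrician. The cover, the forks and the dial are light fittings: lift, seat and turn gently, do not strain them, and leave the mug, the paperweight and the book alone.

Things in the scene. Friction and masses are not known exactly. Their poses are not given: they have to be found in the camera images.
- console: Lighting console fixed to the desk: dark wooden base with a black top, 220 (x from -100 to 120) x 260 (y) x 40 mm high. Origin: on the desk, under its middle. z up; +x runs from the front edge (open side of the cover) to the hinge side; +y towards the side where the forked uprights stand. Other console offsets are in these axes.
- hinge (a point): Middle of the cover's hinge line, at (85, -35, 94) mm from the console's origin; the hinge line runs along the console's y.
- cover (a joint): Flip cover, value in rad: 0 closed (level), grows as it swings up towards the hinge side, 1.57 upright, hard stop at 2.15. A spring closes it from every angle (with its 90 g weight about 0.16 N m at 0, 0.14 N m at 1.6, 0.12 N m at 2). It reads 1.5 to 2.0 when it leans on the seated bar.
- cover_lip (a point): Middle of the cover's free edge, underside; moves with it. The cover is a flat dark metal plate 160 mm long from the hinge towards -x, 130 mm wide (console y -100 to +30), 4 mm thick, a 14 mm skirt on its -y edge only. Closed, its underside is level with the hinge line, 94 mm above the desk and 54 mm clear above the black top, open at the front and +y side.
- fork_seat (a point): Point on the console, (76, 90, 126) mm from its origin: where the seated bar's axis would lie with the fork carriage fully forward. Two brass forks (y = 50 and 130 mm, 12 mm wide in y, 32 mm in x) share a carriage clamped 0 to 20 mm from there towards +x, not measured: find the slots by feel or sight. Slot 18.5 mm wide in x, open on top, floor 119 mm above the desk, walls to 129 mm, no lead-in.
- bar_grip (a point): Loose stay bar: square steel rod 14 x 14 x 150 mm along y, with an upright wooden grip plate 14 (x) x 30 (y) x 40 mm on it, 54 mm high in all; starts plate up. This point: in the plate, 36 mm above the rod's underside, 29 mm above its axis. From it the rod reaches 95 mm to -y (end that goes under the cover), 55 mm to +y. Seated, its axes are along the console's, this point 29 mm above the seat.
- bar: The same stay bar, about 150 g; origin at the rod's underside below the middle of the grip plate.
- dial_grip (a point): Dial under the cover, on its vertical axis, at (-30, -45, 77) mm from the console's origin, at the height to grip. Black bar knob: grip bar 42 mm long (along this point's x) x 14 mm wide (y), from 54 to 84 mm above the desk, on a disc of 22 mm radius. Turns with the dial.
- dial (a joint): Dial angle in rad, grows clockwise seen from above; starts between 0 and 0.4; at 0 the grip bar's x axis is 0.65 rad anticlockwise of the console's x. Friction about 0.06 N m; the hard end stop lies a little beyond 1.3, and is felt as a rise of the torque.
- mug: White mug, 80 mm across, 95 mm high; bystander. Origin: centre of its underside.
- paperweight: Green glass paperweight, 72 mm across, 41 mm high; bystander. Origin: centre of its underside.
- book: Closed book lying flat, 110 x 160 x 32 mm; bystander. Origin: centre of its underside.
Not all that is in view belongs to the job. What is meant by the bar is not pink, and is the smaller of those in its own colour.

How it is judged:
On the way, in this order (a step that is already met when the one before it is completed fails the run):
1. the bar lies in both forks, let go, and holds the cover up (value of joint cover above 1.35 rad and x of bar_grip in the frame of fork_seat between -0.004 and 0.024 m and y of bar_grip in the frame of fork_seat between -0.025 and 0.025 m and z of bar_grip in the frame of fork_seat between 0.024 and 0.033 m and angle between bar_grip's own z axis and vertical below 0.14 rad and angle between the y axis of bar_grip and the y axis of fork_seat, either way round below 0.1 rad and contact force between bar and the fingers below 0.3 N), for 0.3 s.
2. the dial is turned to its end stop, the cover still propped (all of step 1 and value of joint dial above 1.28 rad), for 0.2 s.
At the end, for the whole second after the job is handed in: The cover stands open beyond 1.35 rad on the bar; the bar is at rest and let go in both forks (its grip point, from fork_seat, -4 to 24 mm in x, within 25 mm in y and 24 to 33 mm above, upright within 0.14 rad, aligned within 0.1 rad); the dial is at its end stop (beyond 1.28 rad) (all of step 2 and linear speed of bar below 0.02 m/s); the robot touches nothing.
It fails at once if the bar strains the console, its forks or its cover (over 40 N) (contact force between bar and console above 40 N).
It fails at once if the fingers squeeze or strain the dial or the cover (over 60 N) (contact force between the fingers and console above 60 N).
It fails at once if the arm pushes against the console (over 15 N) (contact force between the arm and console above 15 N).
It fails at once if the mug, the paperweight or the book is disturbed (moved over 20 mm) (distance of any of mug, paperweight, book from where it was at the start of the episode above 0.02 m).
It also fails if it takes over 72 s, if anything falls off the work surface, if the arm or the gripper's body presses on something with over 40 N, if the wrist force passes 120 N, or if a joint passes its speed limit or range.

ROBOT

A 6-joint arm with a two-finger parallel gripper is mounted at the origin on the work surface. World frame = base frame: x ahead of the robot, y to its left, z up, the work surface at z = 0. Lengths are in m, angles in rad, forces in N, time in s.
With the tool pointing down it reaches from about 0.275 to 0.875 m from the base axis. Payload 12.5 kg.
Tool frame: the origin (TCP) lies on the centre line of the jaws, within the pads' length; the fingertips stand r.finger_overhang ahead of it and the grasp point (between the pads) lies 3 mm ahead of it (r.finger_overhang is the distance from the TCP to the fingertips, in m); z points along the fingers, y is the line along which they close (so a half turn about z gives the same grasp; the last joint's range is limited). The gripper opens to 85 mm and grips with 20 to 120 N. Pads are 22 mm wide; open, the fingers measure 114 mm over their backs; the gripper's body (76 mm by 85 mm) begins 54 mm behind the grasp point. The pads swing forward as they close: fully open they stand 13 mm farther back than shut.
Start: joints at [-1.28, 0.351, 1.652, -0, 1.139, -0.085], TCP at [0.202, -0.512, 0.222] pointing down, gripper open.
Joint ranges: [-2.75, 2.75], [-0.79, 2.1], [0.01, 2.65], [-1.57, 4.71], [0.07, 3.14], [-2.87, 2.87]. Speed limits (rad/s): [2.22, 2.22, 2.79, 3.14, 3.14, 3.14].

INTERFACE

Orientations are given as a unit quaternion [x, y, z, w].
In Python, from cell import r, optics gives the robot as it stands. The module is installed in compiled form; this text tells all that it offers. Calls block until the motion is done:
- r.move_to(position, orientation): joint-space move of the TCP to a pose.
- r.move_linear(position, rot=None, vel=0.15): straight line of the TCP; rot=None keeps the orientation; vel is the mean speed in m/s.
- r.set_joints(angles): joint-space move.
- r.set_gripper(opening, squeeze=None): opening from 0.0 (shut) to 1.0 (fully open); squeeze is the grip in N (None keeps the last); returns when the fingers have stopped.
- r.sleep(seconds).
- r.inverse_kinematics(position, orientation): joint angles nearest the present ones, or None.
- optics.get_image(name): name is "scene" or "top" or "wrist"; returns a dict with "pixels" (480x640x3 uint8, red, green, blue), "depth" (480x640 float32, m along the optical axis (not along the pixel's ray), 0 where there is no reading), "fx", "fy", "cx", "cy" (pixels), "camera_from_world" (4x4, takes a point from world to camera coordinates); the wrist camera has in their place "mount" (4x4, takes a point from camera to tool coordinates, whose origin is the TCP and whose axes are the flange's). Camera axes: x right, y down, z forward; pixel columns grow to the right and rows downward; lengths in m; the calibration is good to about 2 mm. A picture is of the moment at which its call begins: read the wrist's pose just before it.
A pose or a line that the arm cannot do raises r.PlanningError and nothing moves.
- r.hand_in(): hands the job in; it is judged then, once.
Readings, each from a call of its own:
- r.current_t(): time.
- r.current_q(): joint angles.
- r.current_qvel(): joint speeds.
- r.current_effort(): joint torques, N m.
- r.current_tool_pos(): TCP position.
- r.current_ee_rot(): TCP orientation.
- r.current_contact_force(): force on the tool from outside, world axes, zero at the start.
- r.current_torque(): the same for the moment, N m.
- r.current_opening(): opening from 0.0 (shut) to 1.0 (fully open).
- r.current_finger_force(): force on a finger pad.
Only numpy, scipy, OpenCV 4.12 (cv2) and the standard library are available. Lean on these libraries where they do the work, as an engineer would, in place of code of your own. Each camera call takes 0.05 s, during which the arm holds its last target. There are 200 camera calls.

## Working session

There is one attempt and no reset: what is moved stays moved. The work goes in short steps, each a Python script; the robot and the scene stay as the last script left them, time stands still between calls to the robot, and variables do not carry over. Pictures are saved under pics/ and viewed, at most 14 in all, crops included, and the job is handed in when it is done.

```bash
mkdir -p pics; python3 - <<'E'
from cell import r, optics
import cv2, numpy as np
print(r.current_t(), r.current_tool_pos(), r.current_ee_rot(), r.finger_overhang)
for n in ("scene","top"):
    i=optics.get_image(n); cv2.imwrite(f"pics/{n}0.png",i["pixels"][:,:,::-1]); np.savez(f"pics/{n}0.npz",**i)
    print(n,i["fx"],i["cx"],np.round(i["camera_from_world"],3).tolist())
i=optics.get_image("wrist"); print(i["mount"].tolist())
E
```

```text
0.0 [ 0.20179955 -0.51127494  0.22136526] [ 9.82399738e-01  1.86789759e-01 -4.16353183e-05 -5.82105352e-04] 0.022
scene 569.60205409253 317.7015922990008 [[-0.469, 0.883, 0.018, 0.209], [0.659, 0.364, -0.658, -0.265], [-0.588, -0.297, -0.753, 1.698], [0.0, 0.0, 0.0, 1.0]]
top 577.7764617716358 313.22503601406885 [[0.024, -1.0, 0.0, 0.011], [-0.988, -0.024, -0.151, 0.515], [0.151, 0.003, -0.989, 1.356], [0.0, 0.0, 0.0, 1.0]]
[[-0.0004356030442164797, -0.9454410584667078, -0.32579290234033326, 0.08460471242678354], [0.9999998847567958, -0.0003460814064172715, -0.0003327372144655424, 0.00010270616054819381], [0.00020183255839298497, -0.32579300973625913, 0.9454411002651657, -0.152881217616241], [0.0, 0.0, 0.0, 1.0]]
```

View pics/scene0.png

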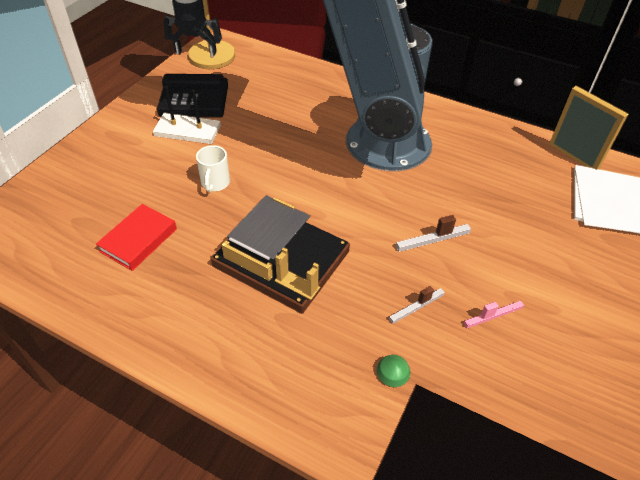

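View pics/top0.png

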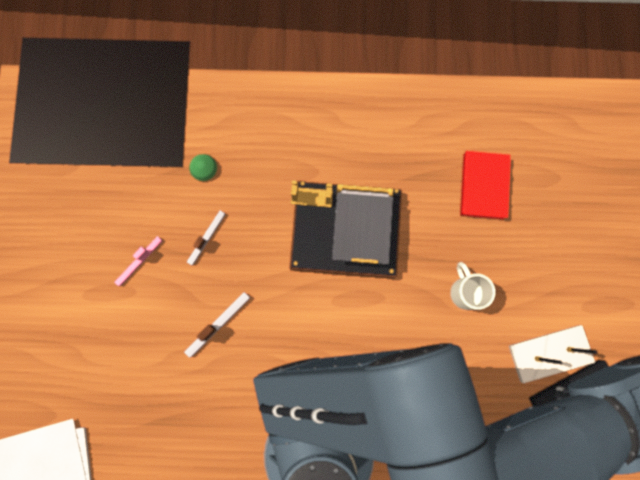

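The scene view shows the console at (280,250), with its forks at (283,265) and (312,280). The top view shows its hinge side up and its forks at upper left (315,195), so console axes are close to world axes. There are two silver bars. The smaller is the target, at (190,262)–(223,213), with its grip at (200,243). Next I'll measure the console and the bar.

```bash
cat > h.py <<'E'
import numpy as np, cv2
from scipy.spatial.transform import Rotation as R
from cell import r, optics
def cloud(i, T=None):
    "world points (480,640,3) from depth; T = world_from_camera"
    if T is None: T=np.linalg.inv(i["camera_from_world"])
    v,u=np.mgrid[:480,:640]; d=i["depth"]
    P=np.stack([(u-i["cx"])/i["fx"]*d,(v-i["cy"])/i["fy"]*d,d],-1)
    W=P@T[:3,:3].T+T[:3,3]; W[d<=0]=np.nan
    return W
def wrist(name):
    p,q=r.current_tool_pos(),r.current_ee_rot()
    i=optics.get_image("wrist"); T=np.eye(4); T[:3,:3]=R.from_quat(q).as_matrix(); T[:3,3]=p
    T=T@np.asarray(i["mount"]); cv2.imwrite(f"pics/{name}.png",i["pixels"][:,:,::-1])
    W=cloud(i,T); np.savez(f"pics/{name}.npz",W=W,px=i["pixels"],T=T); return i,W
def down(yaw):
    "tool z down, tool x axis at world yaw"
    return R.from_matrix(np.array([[np.cos(yaw),np.sin(yaw),0],[np.sin(yaw),-np.cos(yaw),0],[0,0,-1]])).as_quat()
E
python3 - <<'E'
from h import *
d=np.load("pics/top0.npz"); W=cloud(d); px=d["pixels"].astype(int)
tab=W[300:330,300:420,2]; print("table z",np.nanmedian(W[200:300,60:100,2]),np.nanmedian(W[280:320,300:400,2]))
m=np.zeros((480,640),bool); m[165:300,270:420]=1
c=W[m&(W[...,2]>.028)]
rc=cv2.minAreaRect((c[:,:2]*1000).astype(np.float32)); print("console all",rc)
c2=W[m&(abs(W[...,2]-.04)<.006)]; print("console z40",cv2.minAreaRect((c2[:,:2]*1000).astype(np.float32)),len(c2))
# silver bar
b=np.zeros((480,640),bool); b[200:275,180:235]=1
s=px.max(-1)-px.min(-1); sil=b&(s<45)&(px.min(-1)>110)
q=W[sil]; print("silver",len(q),np.nanmedian(q[:,2]),cv2.minAreaRect((q[:,:2]*1000).astype(np.float32)))
hi=W[b&(W[...,2]>.035)]; print("plate",len(hi),np.nanmedian(hi,0),np.nanmax(hi[:,2]))
f=W[m&(W[...,2]>.115)]; print("forks",len(f),np.nanmin(f,0),np.nanmax(f,0))
cv=W[m&(abs(W[...,2]-.098)<.008)]; print("cover",len(cv),cv2.minAreaRect((cv[:,:2]*1000).astype(np.float32)))
E
```

```text
table z 0.0003474490410275699 0.0005968404760412493
console all ((538.812744140625, -51.35615539550781), (269.1430969238281, 220.36245727539062), 86.6351089477539)
console z40 ((538.3574829101562, -51.06486511230469), (268.3154602050781, 219.19786071777344), 86.78340911865234) 4435
silver 303 0.014043281152922749 ((512.6941528320312, 288.1072998046875), (15.044483184814453, 147.44833374023438), 58.199947357177734)
plate 94 [0.49345338 0.29589552 0.05352685] 0.05971836904036265
forks 160 [ 0.59325226 -0.01520608  0.11525198] [0.63064958 0.07668274 0.13426017]
cover 3941 ((543.9991455078125, -38.91490173339844), (234.9455108642578, 179.56686401367188), 86.71308135986328)
```

```bash
cat >> h.py <<'E'
YAW=np.radians(-3.3); O=np.array([.5285,-.0506,0])
CR=R.from_euler('z',YAW).as_matrix()
def con(x,y,z): "console mm -> world m"; return O+CR@(np.array([x,y,z])/1000)
def tocon(W): return (W-O)@CR*1000
E
python3 - <<'E'
from h import *
r.move_to(con(86,90,250),down(YAW+np.pi/2)); r.sleep(.3)
i,W=wrist("fork1"); C=tocon(W)
m=(C[...,2]>105)&(C[...,2]<136)&(C[...,1]>20)&(C[...,1]<160)
for lo,hi in ((35,65),(115,145)):
    p=C[m&(C[...,1]>lo)&(C[...,1]<hi)]; print(len(p),np.round(np.percentile(p,[1,50,99],axis=0),1).tolist())
    t=p[p[:,2]>125]; print(np.histogram(t[:,0],bins=np.arange(50,130,2)))
print(r.current_t(), r.current_q())
r.move_to([.4957,.2986,.20],down(np.radians(148.2))); r.sleep(.3)
i,W=wrist("bar1")
px=i["pixels"].astype(int); s=px.max(-1)-px.min(-1)
near=np.hypot(W[...,0]-.51,W[...,1]-.288)<.11
q=W[near&(W[...,2]>.01)&(W[...,2]<.018)&(s<60)]; print(len(q),cv2.minAreaRect((q[:,:2]*1000).astype(np.float32)))
q=W[near&(W[...,2]>.048)&(W[...,2]<.06)]; print(len(q),cv2.minAreaRect((q[:,:2]*1000).astype(np.float32)),np.median(q[:,2]))
print(r.current_t(), r.current_q(), r.current_contact_force())
E
```

```text
712 [[62.5, 42.0, 105.4], [78.3, 51.7, 119.8], [94.0, 54.5, 130.6]]
(array([ 0,  0,  0,  0,  0,  0, 26, 30, 41, 13,  0,  0,  0,  0,  0,  0,  0,
        0,  0, 26, 41, 27,  5,  0,  0,  0,  0,  0,  0,  0,  0,  0,  0,  0,
        0,  0,  0,  0,  0]), array([ 50,  52,  54,  56,  58,  60,  62,  64,  66,  68,  70,  72,  74,
        76,  78,  80,  82,  84,  86,  88,  90,  92,  94,  96,  98, 100,
       102, 104, 106, 108, 110, 112, 114, 116, 118, 120, 122, 124, 126,
       128]))
659 [[62.9, 122.6, 110.0], [78.2, 129.4, 120.4], [93.9, 134.1, 131.0]]
(array([ 0,  0,  0,  0,  0,  0, 32, 34, 38, 22,  0,  0,  0,  0,  0,  0,  0,
        0,  0, 44, 30, 42,  3,  0,  0,  0,  0,  0,  0,  0,  0,  0,  0,  0,
        0,  0,  0,  0,  0]), array([ 50,  52,  54,  56,  58,  60,  62,  64,  66,  68,  70,  72,  74,
        76,  78,  80,  82,  84,  86,  88,  90,  92,  94,  96,  98, 100,
       102, 104, 106, 108, 110, 112, 114, 116, 118, 120, 122, 124, 126,
       128]))
2.9417 [-2.00086467e-02  4.54982740e-01  1.42535345e+00  4.23957077e-06
  1.26126414e+00  3.78852676e-02]
1309 ((510.0372314453125, 290.22900390625), (13.900911331176758, 148.894287109375), 60.04761505126953)
493 ((492.85400390625, 300.1116027832031), (13.855330467224121, 29.60736846923828), 58.472286224365234) 0.05466917493700019
4.425 [ 4.60864313e-01  4.25271732e-01  1.59862713e+00 -2.47309568e-05
  1.11757971e+00 -5.53924067e-01] [-0.24011214  0.91979165  0.3777813 ]
```

View pics/fork1.png

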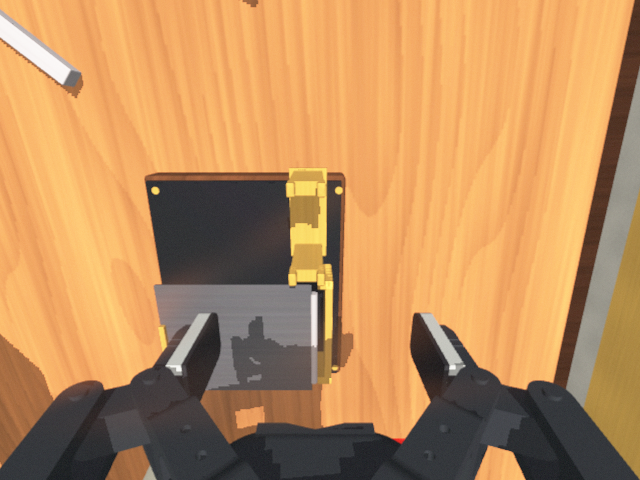

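View pics/bar1.png

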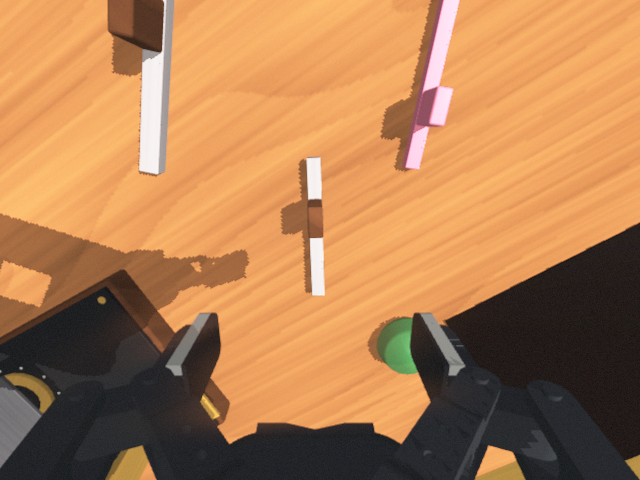

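The fork view shows both forks end-on, with slots at (308,185) and (308,265). Depth puts the slot centre at console x≈78.3 (c≈2 mm). The bar view shows the plate at (315,218) with its short end up, as expected. Next I'll grasp the bar and carry it under the cover.

```bash
python3 - <<'E'
from h import *
g=np.array([.4935,.2998,0]); q=down(np.radians(149.2))
r.set_gripper(.5)
r.move_to(g+[0,0,.10],q); r.move_linear(g+[0,0,.042],vel=.08)
r.set_gripper(0,squeeze=100); print("open",r.current_opening(),r.current_finger_force(),r.current_tool_pos())
r.move_linear(g+[0,0,.16],vel=.12)
q2=down(YAW+np.pi/2)
r.move_to(con(-150,90,160),q2); 
r.move_linear(con(-150,90,72+35),vel=.12)
r.sleep(.2); f0=r.current_contact_force(); print("f0",f0, r.current_opening(), r.current_t())
i,W=wrist("held1")
E
```

```text
open 0.09232712189504741 98.3644662424922 [0.49386519 0.30003118 0.04282806]
f0 [-0.31983024  0.109607   -1.13081459] 0.09465051751616473 9.7167
```

View pics/held1.png

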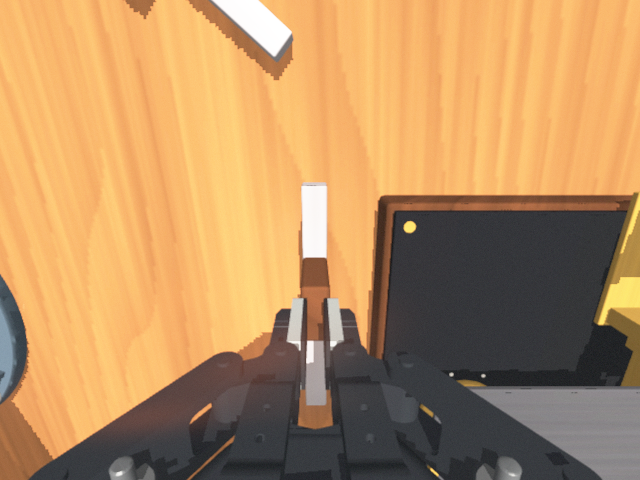

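The bar is held by its plate at (315,280), with the rod in line with the tool. Next I'll go in under the cover and lift it.

```bash
python3 - <<'E'
from h import *
f0=r.current_contact_force()
def go(x,z,v):
    r.move_linear(con(x,90,z+36),vel=v)
    print((x,z),np.round(tocon(r.current_tool_pos())-[0,0,36],1),"f",np.round(r.current_contact_force()-f0,1),"t",np.round(r.current_torque(),2),round(r.current_opening(),3))
go(-30,72,.1)
for x,z in ((-30,90),(-30,120),(-25,150),(5,165),(40,168),(65,160),(78.3,150),(78.3,142)): go(x,z,.06)
print(r.current_t()); r.sleep(.2)
wrist("over1"); s=optics.get_image("scene"); cv2.imwrite("pics/scene2.png",cv2.resize(s["pixels"][120:340,160:420,::-1],None,fx=2.5,fy=2.5))
cv2.imwrite("pics/both.png",np.hstack([cv2.resize(cv2.imread("pics/over1.png"),(400,300)),cv2.resize(cv2.imread("pics/scene2.png"),(400,338))[:300]]))
E
```

```text
(-30, 72) [-30.4  90.   72. ] f [-0.   0.  -0.1] t [ 0.   -0.03 -0.01] 0.092
(-30, 90) [-29.9  90.   90.4] f [ 1.3 -0.4 -2.3] t [-0.01  0.01  0.02] 0.093
(-30, 120) [-30.1  90.  120. ] f [ 1.   0.8 -1.9] t [ 0.16 -0.1   0.03] 0.088
(-25, 150) [-25.1  90.  149.9] f [-0.2 -0.1 -1.6] t [0.17 0.02 0.03] 0.091
(5, 165) [  4.8  89.9 164.7] f [-0.7 -0.2 -1.4] t [-0.04  0.21 -0.08] 0.093
(40, 168) [ 39.8  89.9 167.8] f [-0.6 -1.2 -1.6] t [-0.12  0.33 -0.11] 0.093
(65, 160) [ 65.   89.9 159.6] f [-1.1 -2.  -0.9] t [-0.17  0.44 -0.15] 0.09
(78.3, 150) [ 78.3  89.9 149.6] f [-1.7 -0.8 -0.9] t [-0.19  0.45 -0.14] 0.087
(78.3, 142) [ 77.8  89.9 141.4] f [-2.6 -1.  -0.2] t [-0.2   0.56 -0.15] 0.089
15.6083
```

View pics/both.png

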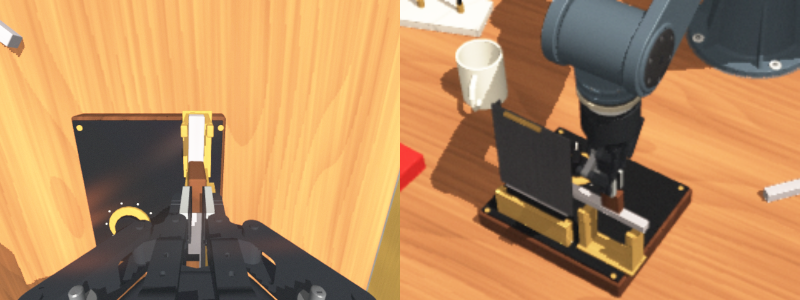

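The cover is up on the bar, and the bar sits above the slots (rod at left-pane (197,140), fork walls on both sides). Next I'll measure the rod against the slot, then lower it while watching the force.

```bash
python3 - <<'E'
from h import *
C=tocon(np.load("pics/over1.npz")["W"])
for y0,y1 in ((105,120),(122,128),(128,134),(134,146)):
    b=C[(C[...,1]>y0)&(C[...,1]<y1)&(C[...,2]>142)&(C[...,2]<154)&(abs(C[...,0]-78)<25)]
    print("rod",(y0,y1),len(b),np.round(np.percentile(b,[2,50,98],axis=0),1).tolist() if len(b) else "")
w=C[(C[...,1]>118)&(C[...,1]<140)&(C[...,2]>125)&(C[...,2]<133)&(abs(C[...,0]-78)<25)]
print(np.histogram(w[:,0],bins=np.arange(58,100,2)))
f0=r.current_contact_force(); print(f0)
for z in (138,136,134,132,130,128,126.5):
    r.move_linear(con(78.3,90,z+36),vel=.02); f=r.current_contact_force()-f0
    print(z,np.round(tocon(r.current_tool_pos())-[0,0,36],1),np.round(f,1),np.round(r.current_torque(),2))
    if np.linalg.norm(f)>10: print("stop"); break
print(r.current_t())
E
```

```text
rod (105, 120) 641 [[70.7, 105.5, 148.5], [77.5, 112.5, 149.9], [84.3, 119.6, 153.0]]
rod (122, 128) 263 [[70.9, 122.2, 148.6], [77.6, 125.1, 150.1], [84.2, 127.8, 151.1]]
rod (128, 134) 270 [[71.0, 128.1, 148.7], [77.6, 131.0, 150.1], [84.7, 133.8, 151.2]]
rod (134, 146) 613 [[71.1, 134.2, 143.9], [77.6, 140.5, 150.0], [84.6, 145.9, 151.4]]
(array([ 0,  0, 53, 73, 65, 37,  0,  0,  0,  0,  0,  0,  0,  0, 19, 61, 64,
       71, 13,  0]), array([58, 60, 62, 64, 66, 68, 70, 72, 74, 76, 78, 80, 82, 84, 86, 88, 90,
       92, 94, 96, 98]))
[-2.5111886  -1.37720713 -2.16440563]
138 [ 78.2  90.  137.9] [0.1 0.6 1.7] [-0.11  0.61 -0.19]
136 [ 78.3  90.  135.9] [-0.8  1.   1. ] [-0.09  0.61 -0.19]
134 [ 78.3  89.9 133.9] [-0.2  1.2  0.4] [-0.15  0.65 -0.16]
132 [ 78.3  90.  131.9] [0.1 0.4 0.9] [-0.16  0.55 -0.17]
130 [ 78.3  89.9 129.8] [0.4 1.1 1.3] [-0.21  0.57 -0.2 ]
128 [ 78.3  90.  127.9] [-0.4  0.5  1.1] [-0.17  0.54 -0.18]
126.5 [ 78.4  89.8 126.6] [-1.3 -0.2  2.6] [-0.33  0.58 -0.16]
17.7583
```

The bar is in both slots and just touching the floor. Next I'll release it, back off straight up, and check.

```bash
python3 - <<'E'
from h import *
r.move_linear(con(78.3,90,126+36),vel=.02); print(r.current_contact_force())
r.set_gripper(.12,squeeze=20); r.set_gripper(.35); 
r.sleep(.3)
p=r.current_tool_pos(); r.move_linear(p+[0,0,.10],vel=.1); r.sleep(.2)
i,W=wrist("seat1"); C=tocon(W)
for y0,y1 in ((100,120),(136,145),(60,74)):
    b=C[(C[...,1]>y0)&(C[...,1]<y1)&(C[...,2]>129)&(C[...,2]<138)&(abs(C[...,0]-78)<9)]
    print("rod",(y0,y1),len(b),np.round(np.percentile(b,[3,50,97],axis=0),1).tolist() if len(b) else "")
b=C[(C[...,2]>165)&(C[...,2]<182)&(abs(C[...,0]-78)<20)&(abs(C[...,1]-90)<25)]
print("plate",len(b),np.round(np.percentile(b,[3,50,97],axis=0),1).tolist())
s=optics.get_image("scene"); cv2.imwrite("pics/both2.png",np.hstack([cv2.resize(cv2.imread("pics/seat1.png"),(400,338)),cv2.resize(s["pixels"][120:340,160:420,::-1],(400,338))]))
print(r.current_t(),r.current_q())
E
```

```text
[-3.49053725 -3.73205975  5.08019239]
rod (100, 120) 303 [[72.7, 105.3, 132.6], [79.5, 112.4, 133.9], [86.2, 119.4, 136.0]]
rod (136, 145) 179 [[74.6, 136.6, 132.4], [80.3, 140.7, 133.7], [86.9, 144.7, 135.0]]
rod (60, 74) 3 [[69.7, 60.1, 133.4], [70.6, 60.4, 134.1], [71.4, 60.7, 134.7]]
plate 722 [[71.0, 77.4, 169.0], [77.2, 92.7, 173.8], [83.9, 105.6, 175.1]]
20.3 [-1.91624506e-02  4.31359011e-01  1.43225328e+00  3.95767231e-05
  1.27838416e+00  3.84394794e-02]
```

View pics/both2.png

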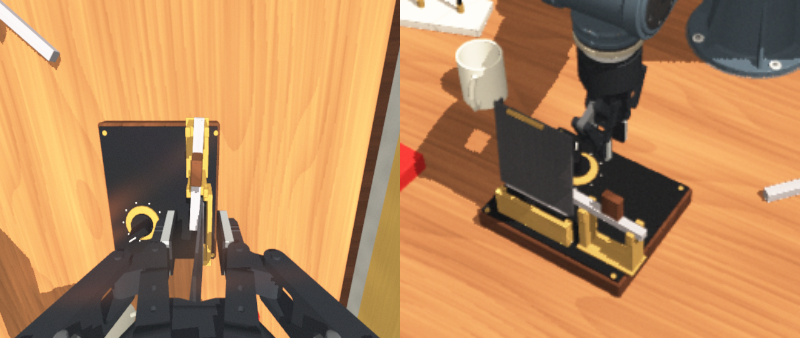

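The bar is seated level with its plate upright and within tolerance, and the cover stands up. The dial's knob is visible at left-pane (142,222). Next I'll go over the dial with the camera on the front side.

```bash
python3 - <<'E'
from h import *
r.move_linear(con(-60,60,280),vel=.2)
r.move_to(con(-30,-45,200),down(YAW+np.pi+.45)); r.sleep(.3)
i,W=wrist("dial1"); C=tocon(W); print(r.current_t(),r.current_q())
m=(C[...,2]>79)&(C[...,2]<89)&(np.hypot(C[...,0]+30,C[...,1]+45)<35)
p=C[m]; print(len(p),np.median(p[:,2]),cv2.minAreaRect(p[:,:2].astype(np.float32)))
cv2.imwrite("pics/dial1c.png",cv2.imread("pics/dial1.png"))
E
```

```text
23.4417 [-2.79077871e-01  2.94344835e-01  1.79044334e+00  1.47256190e-05
  1.05670161e+00 -2.24218970e+00]
786 84.5526855688232 ((-30.51754379272461, -47.975990295410156), (41.80466842651367, 13.995166778564453), 31.441509246826172)
```

View pics/dial1.png

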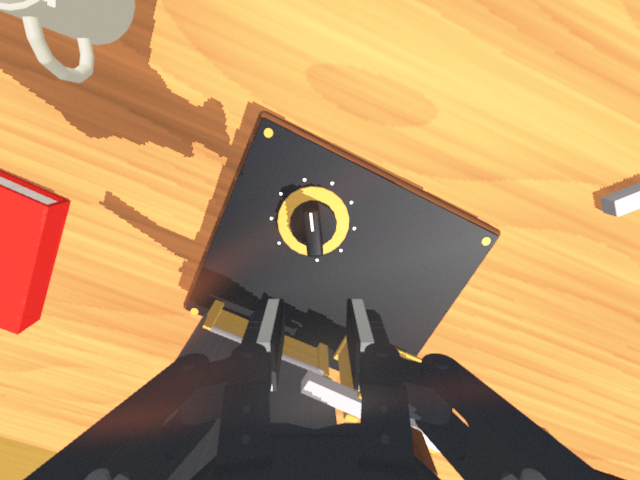

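The knob is at (313,225), 31.4° anticlockwise of console x, so the dial reads about 0.1. Its measured size and height match. Next I'll grip it gently and turn it clockwise in steps, watching moment and force.

```bash
python3 - <<'E'
from h import *
a0=.549; c=np.array([-29.6,-47.4])
r.set_gripper(.5)
q=down(YAW+np.pi+a0)
r.move_linear(con(*c,130),rot=q,vel=.12); r.move_linear(con(*c,82),vel=.06); r.sleep(.2)
f0=np.array(r.current_contact_force()); t0=np.array(r.current_torque()); print(r.current_t(),f0,t0)
r.set_gripper(0,squeeze=20); r.sleep(.1)
print("open",r.current_opening(),r.current_finger_force(),r.current_contact_force()-f0,r.current_torque()-t0)
turned=0; 
while turned<1.5:
    turned+=.1 if turned<1.0 else .03
    r.move_linear(con(*c,82),rot=down(YAW+np.pi+a0-turned),vel=.05)
    f=CR.T@(r.current_contact_force()-f0); t=r.current_torque()-t0
    c=c+np.clip(.15*f[:2],-.6,.6)
    print(round(turned,2),"f",np.round(f,1),"t",np.round(t,3),"ff",round(r.current_finger_force(),1),"c",np.round(c,1),round(r.current_t(),2))
    if abs(t[2])>.3 or np.linalg.norm(f)>20: break
E
```

```text
25.6083 [-0.17571449  0.1975736  -0.85332208] [-0.01410144  0.02288975  0.02659507]
open -0.0032396906593553563 0.0 [ 0.29396565 -0.06203937  0.79618614] [ 0.00531719  0.02025521 -0.02839858]
0.1 f [ 0.  -1.2  0.3] t [ 0.066 -0.    -0.035] ff 0.0 c [-29.6 -47.6] 26.44
0.2 f [0.4 0.3 0.4] t [ 0.052 -0.034 -0.061] ff 0.0 c [-29.5 -47.5] 26.69
0.3 f [-0.  -0.2  1.6] t [ 0.04  -0.094 -0.088] ff 0.0 c [-29.5 -47.6] 26.94
0.4 f [0.6 0.4 1.4] t [ 0.003 -0.069 -0.002] ff 0.0 c [-29.4 -47.5] 27.19
0.5 f [ 1.5 -0.4  0.7] t [-0.013  0.03  -0.019] ff 0.0 c [-29.2 -47.6] 27.44
0.6 f [-0.3  0.4  0.6] t [ 0.018 -0.047 -0.024] ff 0.0 c [-29.3 -47.5] 27.69
0.7 f [-0.2 -0.9  0.1] t [0.034 0.021 0.03 ] ff 0.0 c [-29.3 -47.7] 27.94
0.8 f [ 0.3 -0.7 -0.1] t [ 0.079  0.002 -0.061] ff 0.0 c [-29.2 -47.8] 28.19
0.9 f [ 0.4 -0.5  0.5] t [ 0.01  -0.026 -0.043] ff 0.0 c [-29.2 -47.8] 28.44
1.0 f [-0.3 -0.3  0.5] t [ 0.014 -0.056 -0.004] ff 0.0 c [-29.2 -47.9] 28.69
1.1 f [-0.3 -0.1  1.4] t [ 0.013 -0.062 -0.023] ff 0.0 c [-29.3 -47.9] 28.94
1.13 f [ 0.8 -0.5  0.4] t [ 0.046 -0.116  0.021] ff 0.0 c [-29.2 -48. 
[... 298 characters left out ...]
48.] 30.19
1.28 f [ 0.5 -0.2  0.7] t [0.019 0.006 0.   ] ff 0.0 c [-29. -48.] 30.44
1.31 f [0.7 0.1 0.1] t [ 0.025 -0.034  0.01 ] ff 0.0 c [-28.9 -48. ] 30.69
1.34 f [-0.1 -1.2  1.6] t [ 0.049  0.004 -0.039] ff 0.0 c [-28.9 -48.2] 30.94
1.37 f [ 0.9 -0.4  1.3] t [ 0.044 -0.03  -0.002] ff 0.0 c [-28.7 -48.2] 31.19
1.4 f [ 0.5 -0.7  1.6] t [ 0.011 -0.014 -0.022] ff 0.0 c [-28.7 -48.3] 31.44
1.43 f [0.8 0.5 1.1] t [-0.018 -0.001 -0.102] ff 0.0 c [-28.5 -48.3] 31.69
1.46 f [-0.8 -0.2  0.5] t [-0.006 -0.05  -0.015] ff 0.0 c [-28.7 -48.3] 31.94
1.49 f [-0.5  0.1  1.2] t [-0.007 -0.027  0.009] ff 0.0 c [-28.7 -48.3] 32.19
1.52 f [ 0.8 -0.3  0.7] t [ 0.028  0.028 -0.087] ff 0.0 c [-28.6 -48.3] 32.44
```

The fingers shut on nothing. I'll check where the tool and knob actually are.

```bash
python3 - <<'E'
from h import *
print(tocon(r.current_tool_pos()), R.from_quat(r.current_ee_rot()).as_matrix().round(3).tolist(), r.current_q())
i,W=wrist("miss")
s=optics.get_image("scene")
cv2.imwrite("pics/miss2.png",np.hstack([cv2.resize(cv2.imread("pics/miss.png"),(400,338)),cv2.resize(s["pixels"][170:320,200:360,::-1],(400,338))]))
E
```

```text
[-28.75624814 -48.26066886  81.99762758] [[-0.517, 0.856, -0.0], [0.856, 0.517, 0.0], [0.0, -0.0, -1.0]] [-2.84942870e-01  4.71459931e-01  1.87831453e+00  1.41169977e-05
  7.91851843e-01 -8.28435538e-01]
```

View pics/miss2.png

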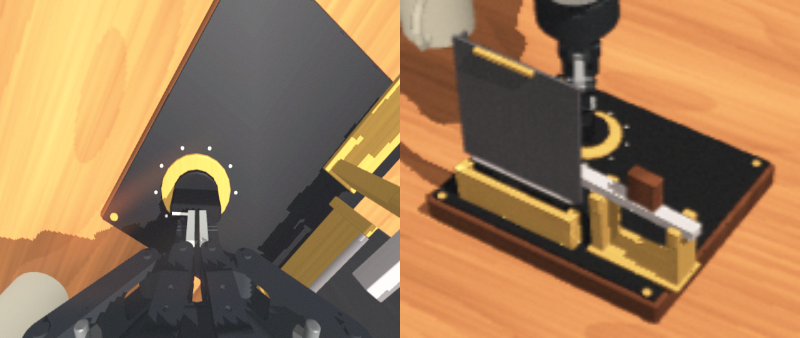

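```bash
python3 - <<'E'
from h import *
W=np.load("pics/miss.npz")["W"]; C=tocon(W); px=np.load("pics/miss.npz")["px"]
for v in range(200,310,8): print(v,np.round(C[v,312],1),px[v,312],round(r.current_opening(),3))
m=(C[...,2]>50)&(C[...,2]<90)&(np.hypot(C[...,0]+30,C[...,1]+45)<40); 
v,u=np.nonzero(m); print(len(v),u.min(),u.max(),v.min(),v.max())
p=C[m]; print(np.histogram(p[:,2],bins=np.arange(50,92,3)))
D=tocon(np.load("pics/dial1.npz")["W"])
for v in range(180,265,6): print(v,np.round(D[v,313],1))
cv2.imwrite("pics/misscrop.png",cv2.resize(cv2.imread("pics/miss.png")[190:340,220:420],(800,600)))
E
```

```text
200 [-55.5 -11.5  41.2] [93 85 88] 0.003
208 [-52.6 -15.7  39.8] [96 90 87] 0.003
216 [-50.3 -19.2  42.3] [99 88 88] 0.003
224 [-48.1 -22.2  46.5] [255 241 122] 0.003
232 [-45.5 -26.1  46.9] [254 241 119] 0.003
240 [-43.3 -29.3  49.9] [229 182  95] 0.003
248 [-41.4 -32.1  54.3] [64 60 66] 0.003
256 [-38.5 -36.2  54. ] [61 60 65] 0.003
264 [-35.7 -40.4  53.6] [59 59 63] 0.003
272 [-34.8 -41.6  61.9] [37 40 43] 0.003
280 [-34.8 -41.5  72.5] [45 39 46] 0.003
288 [-34.6 -41.6  81.7] [40 40 44] 0.003
296 [-33.  -44.   84.8] [61 59 66] 0.003
304 [-36.2 -39.1 103.5] [95 94 93] 0.003
4409 271 353 240 314
(array([ 125, 1352,  165,  150,  167,  157,  171,  192,  185,  205,  315,
       1195,   30]), array([50, 53, 56, 59, 62, 65, 68, 71, 74, 77, 80, 83, 86, 89]))
180 [-65.1 -64.   41.7]
186 [-60.6 -61.8  44.9]
192 [-56.1 -59.6  47.5]
198 [-50.9 -57.2  46.6]
204 [-49.6 -56.4  65.3]
210 [-48.8 -55.9  84.4]
216 [-44.3 -53.7  84.3]
222 [-40.2 -51.8  86.3]
228 [-35.1 -49.3  84.3]
234 [-30.5 -47.1  84.9]
240 [-26.  -45.   85.7]
246 [-21.2 -42.7  85.6]
252 [-16.3 -40.3  85.4]
258 [  4.6 -30.5  39.8]
264 [ 10.5 -27.7  39.6]
```

View pics/misscrop.png

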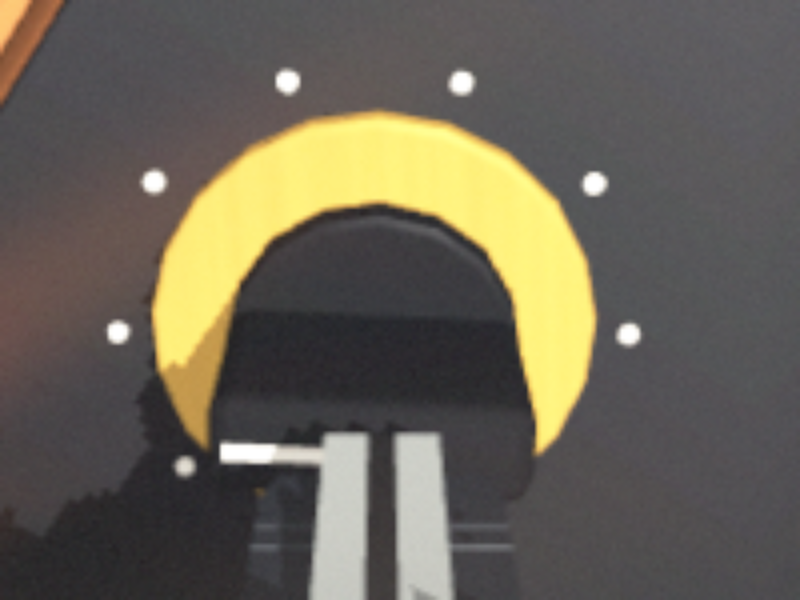

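```bash
python3 - <<'E'
from h import *
for n in ("miss","held1","over1","dial1"):
    d=np.load(f"pics/{n}.npz"); T=d["T"]; W=d["W"]
    i=optics.get_image("wrist") if n=="miss" else i
    Tt=T@np.linalg.inv(np.asarray(i["mount"]))
    L=(W-Tt[:3,3])@Tt[:3,:3]*1000   # tool frame
    m=(abs(L[...,0])<14)&(abs(L[...,1])<60)&(L[...,2]>-45)&(L[...,2]<30)&(np.abs(d["px"].astype(int).max(-1)-d["px"].astype(int).min(-1))<25)&(d["px"].min(-1)>110)
    p=L[m]; print(n,len(p),np.round(np.percentile(p,[1,50,99],axis=0),1).tolist() if len(p) else "")
d=np.load("pics/miss.npz"); Tt=d["T"]@np.linalg.inv(np.asarray(i["mount"])); L=(d["W"]-Tt[:3,3])@Tt[:3,:3]*1000
for v in range(292,316,3): print(v,np.round(L[v,306],1),np.round(L[v,324],1))
print(r.current_tool_pos())
E
```

```text
miss 1138 [[0.7, -18.6, -44.8], [10.9, -1.7, -30.1], [11.7, 8.0, -2.2]]
held1 993 [[-9.0, -10.2, -44.7], [10.9, 4.1, -32.2], [11.7, 11.5, -14.9]]
over1 999 [[6.5, -10.2, -44.8], [11.0, -5.0, -31.9], [11.8, 11.5, -14.5]]
dial1 912 [[7.6, -21.1, -44.7], [11.0, 16.9, -32.5], [11.8, 21.7, -15.6]]
292 [ 7.6 -4.1 -1.7] [ 7.6  4.9 -1.7]
295 [ 6.3 -4.1 -2.5] [ 6.1  4.9 -2. ]
298 [ 11.1  -3.7 -14.7] [ 10.9   4.5 -14.3]
301 [ 11.1  -3.7 -17.6] [ 11.2   4.4 -17.7]
304 [ 10.7  -3.6 -19.6] [ 11.7   4.3 -21.5]
307 [ 11.   -3.5 -22.7] [ 10.9   4.3 -22.6]
310 [ 11.2  -3.5 -25.7] [ 10.8   4.2 -25.1]
313 [ 11.3  -3.4 -28.5] [ 10.8   4.2 -27.6]
[ 0.49703011 -0.09715108  0.08200132]
```

```bash
python3 - <<'E'
from h import *
i=optics.get_image("wrist"); M=np.linalg.inv(np.asarray(i["mount"]))
for n,us in (("held1",(297,315,334)),("seat1",(268,282,290,365))):
    d=np.load(f"pics/{n}.npz"); Tt=d["T"]@M; L=(d["W"]-Tt[:3,3])@Tt[:3,:3]*1000
    for v in range(250,345,8): print(n,v,*[(u,np.round(L[v,u]).astype(int).tolist(),d["px"][v,u].tolist()) for u in us])
E
```

```text
held1 250 (297, [-9, -14, 107], [253, 194, 116]) (315, [19, 0, 28], [251, 248, 247]) (334, [-9, 16, 107], [244, 173, 105])
held1 258 (297, [-17, -14, 108], [253, 195, 114]) (315, [16, 0, 24], [131, 83, 54]) (334, [-16, 16, 107], [244, 169, 101])
held1 266 (297, [-24, -15, 108], [253, 199, 117]) (315, [16, 0, 11], [132, 83, 57]) (334, [-24, 16, 108], [245, 173, 104])
held1 274 (297, [-31, -15, 107], [253, 200, 118]) (315, [16, 0, 2], [134, 84, 56]) (334, [-31, 17, 107], [245, 174, 103])
held1 282 (297, [-38, -15, 106], [253, 202, 122]) (315, [16, 0, -7], [131, 83, 55]) (334, [-39, 17, 108], [246, 175, 105])
held1 290 (297, [-46, -15, 107], [254, 203, 117]) (315, [14, 0, -13], [185, 115, 76]) (334, [-45, 17, 107], [247, 178, 107])
held1 298 (297, [11, -8, -14], [220, 191, 169]) (315, [10, 0, -12], [187, 116, 75]) (334, [11, 9, -14], [209, 184, 165])
held1 306 (297, [11, -7, -22], [208, 209, 201]) (315, [6, 0, -13], [183, 111, 76]) (334, [11, 9, -21], [210, 207, 200])
held1 314 (297, [11, -7, -29], [211, 210, 202]) (315, [1, 0, -11], [170, 104, 69]) (334, [11, 8, -29], [208, 206, 199])

[... 1592 characters left out ...]
21], [50, 53, 54]) (365, [-147, 70, 260], [243, 169, 101])
seat1 314 (268, [11, -19, -29], [205, 206, 199]) (282, [4, -15, -17], [38, 35, 34]) (290, [-136, -31, 220], [39, 38, 38]) (365, [11, 21, -28], [206, 203, 196])
seat1 322 (268, [11, -18, -35], [203, 206, 197]) (282, [0, -15, -18], [37, 37, 37]) (290, [-148, -31, 221], [44, 43, 39]) (365, [11, 20, -35], [206, 203, 194])
seat1 330 (268, [11, -18, -40], [204, 204, 198]) (282, [-3, -15, -20], [48, 43, 42]) (290, [-159, -31, 221], [54, 48, 47]) (365, [10, 20, -40], [209, 204, 196])
seat1 338 (268, [11, -17, -46], [201, 199, 193]) (282, [-6, -15, -20], [54, 46, 44]) (290, [-172, -32, 221], [67, 61, 57]) (365, [11, 19, -46], [201, 197, 189])
```

```bash
python3 - <<'E'
import cv2
cv2.imwrite("pics/heldcrop.png",cv2.resize(cv2.imread("pics/held1.png")[230:430,200:440],(780,600)))
E
```

```text
(no output)
```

View pics/heldcrop.png

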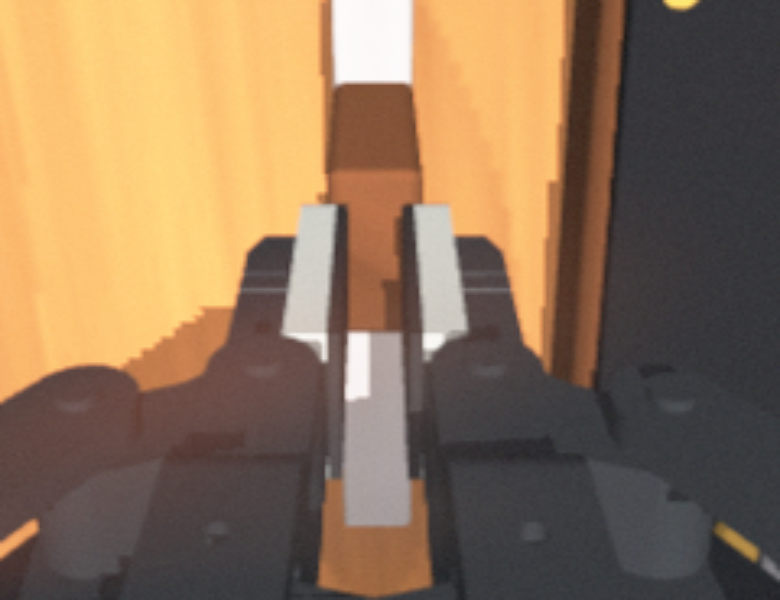

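The evidence shows the fingertips don't reach as far past the reported TCP as stated. On camera they end about 14 mm behind the TCP, and they closed above the knob, whose top is at 84 mm. The dial has not turned. I'll go back to the start angle and descend lower in small, force-checked steps.

```bash
python3 - <<'E'
from h import *
c=np.array([-29.6,-47.4]); a0=.549
r.move_linear(con(*c,120),vel=.15); r.set_gripper(.5)
r.move_to(con(*c,120),down(YAW+np.pi+a0)); r.move_linear(con(*c,84),vel=.1); r.sleep(.2)
f0=np.array(r.current_contact_force())
for z in range(82,59,-2):
    r.move_linear(con(*c,z),vel=.03); f=r.current_contact_force()-f0
    if np.linalg.norm(f)>4: print("contact",z,f); break
print(z,f,r.current_t())
f0=np.array(r.current_contact_force()); t0=np.array(r.current_torque())
r.set_gripper(.25,squeeze=20); print(r.current_opening(),r.current_finger_force())
r.set_gripper(0,squeeze=20); r.sleep(.1)
print("open",r.current_opening(),r.current_finger_force(),r.current_contact_force()-f0,r.current_torque()-t0)
E
```

```text
60 [ 0.59631606  1.16969692 -0.77429618] 38.5917
0.2484263823921124 0.0
open 0.1598851848195581 23.417661488056183 [-3.0341337   4.84727844  6.38466462] [0.66593219 0.40597978 0.0748018 ]
```

Now it's gripped at about 13.6 mm, matching the knob's width. Next I'll turn it clockwise.

```bash
python3 - <<'E'
from h import *
a0=.549; c=np.array([-29.6,-47.4])
f0=np.array([-.2,.2,-.85]); turned=0; ref=[]
while turned<1.45:
    turned+=.1 if turned<.95 else .03
    r.move_linear(con(*c,60),rot=down(YAW+np.pi+a0-turned),vel=.05)
    f=CR.T@(r.current_contact_force()-f0); t=r.current_torque()
    c=c+np.clip(.1*f[:2],-.4,.4)
    print(round(turned,2),"f",np.round(f,1),"t",np.round(t,2),"ff",round(r.current_finger_force(),1),round(r.current_opening(),3),"c",np.round(c,1),round(r.current_t(),2))
    if turned<1.0: ref.append(t[2])
    if abs(t[2]-np.median(ref))>.35 and turned>1.0 or np.linalg.norm(f)>25 or r.current_finger_force()>45: print("stop"); break
E
```

```text
0.1 f [-1.8  3.2  6.5] t [ 0.52  0.35 -0.06] ff 23.4 0.154 c [-29.8 -47.1] 39.5
0.2 f [-1.1 -0.2  5.8] t [-0.04  0.32 -0.03] ff 23.3 0.158 c [-29.9 -47.1] 39.75
0.3 f [-0.6 -2.1  6.1] t [-0.26  0.2   0.03] ff 23.3 0.15 c [-29.9 -47.3] 40.0
0.4 f [-0.4 -1.7  5. ] t [-0.25  0.07 -0.05] ff 23.3 0.153 c [-30.  -47.5] 40.25
0.5 f [ 1.4 -0.5  6.2] t [-0.21 -0.05 -0.08] ff 23.3 0.153 c [-29.8 -47.5] 40.5
0.6 f [ 0.5 -1.7  6.6] t [-0.28  0.03 -0.08] ff 23.4 0.154 c [-29.8 -47.7] 40.75
0.7 f [-0.7 -0.3  6.5] t [-0.26  0.15 -0.02] ff 23.5 0.157 c [-29.9 -47.7] 41.0
0.8 f [ 0.7 -1.7  6.9] t [-0.31  0.11 -0.11] ff 23.4 0.155 c [-29.8 -47.9] 41.25
0.9 f [-0.5  0.4  6.9] t [-0.19  0.18 -0.09] ff 23.5 0.16 c [-29.8 -47.8] 41.5
1.0 f [-0.4 -2.1  6.7] t [-0.37  0.23 -0.1 ] ff 23.5 0.155 c [-29.9 -48.1] 41.75
1.03 f [-0.1 -0.3  7. ] t [-0.1   0.15 -0.08] ff 23.5 0.157 c [-29.9 -48.1] 42.0
1.06 f [-0.1  0.2  6.8] t [-0.07  0.15 -0.04] ff 23.5 0.155 c [-29.9 -48.1] 42.25
1.09 f [-0.8 -1.7  8. ] t [-0.2   0.13 -0.06] ff 23.5 0.157 c [-30.  -48.2] 42.5
1.12 f [0.6 0.1 7.1] t [ 0.    0.05 -0.08] ff 23.5 0.157 c [-29.9 -48.2] 42.75
1.15 f [-0.5  0.2  7.7] t [-0.06  0.19 -0.09] ff 23.5 0.155 c [-30.  -48.2] 43.0
1.18 f [ 0.5 -0.8  7. ] t [-0.09  0.13 -0.06] ff 23.5 0.157 c [-29.9 -48.3] 43.25
1.21 f [-0.8 -0.3  7.4] t [-0.03  0.24 -0.08] ff 23.6 0.154 c [-30.  -48.3] 43.5
1.24 f [-0.2 -0.5  7.2] t [-0.    0.11 -0.07] ff 23.5 0.155 c [-30.  -48.4] 43.75
1.27 f [0.  0.2 6.2] t [0.13 0.11 0.34] ff 24.5 0.153 c [-30.  -48.4] 44.0
stop
```

The moment jumped to 0.34 N m at 1.27 rad of turn, which is the end stop. Next I'll release, rise and check everything.

```bash
python3 - <<'E'
from h import *
r.set_gripper(.4); p=r.current_tool_pos(); r.move_linear(p+[0,0,.11],vel=.1); r.sleep(.2)
i,W=wrist("dial2"); C=tocon(W)
p=C[(C[...,2]>79)&(C[...,2]<89)&(np.hypot(C[...,0]+30,C[...,1]+47)<35)]; rc=cv2.minAreaRect(p[:,:2].astype(np.float32)); print(len(p),rc)
p=r.current_tool_pos(); r.move_linear(p+[-.05,0,.12],vel=.2); r.sleep(.2)
print(r.current_t(),r.current_finger_force())
s=optics.get_image("scene"); d=cloud(s); D=tocon(d)
b=D[(D[...,2]>163)&(D[...,2]<180)&(abs(D[...,0]-78)<20)&(abs(D[...,1]-90)<22)]; print("plate top",len(b),np.round(np.median(b,0),1))
t=optics.get_image("top")["pixels"]
cv2.imwrite("pics/fin.png",np.hstack([cv2.resize(cv2.imread("pics/dial2.png"),(400,300)),cv2.resize(s["pixels"][150:330,190:390,::-1],(400,300))]))
E
```

```text
970 ((-31.151220321655273, -47.118133544921875), (13.715492248535156, 41.170654296875), 49.1099967956543)
46.8333 0.0
plate top 112 [ 80.3  93.  172. ]
```

View pics/fin.png

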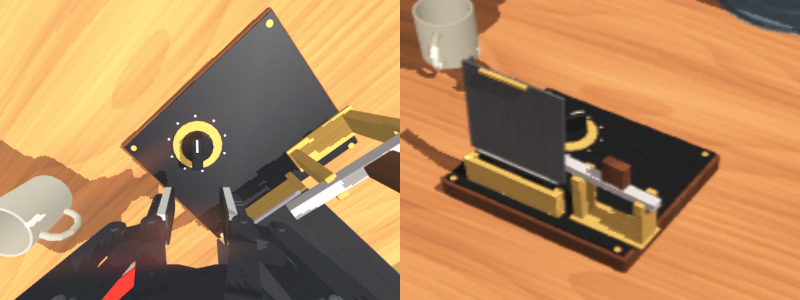

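The knob now sits at −40.9° (dial ≈1.36). The cover is propped, the bar is seated upright, and the arm is clear.

```bash
python3 -c "
from cell import r
print(r.hand_in(), r.current_t())"
```

```text
the job is handed in; nothing more can be done
the job is handed in; nothing more can be done
```

I handed the job in with the cover propped on the seated, released bar, the dial against its end stop at about 1.36 rad and the arm clear, at about 47 s of the allowed 72 s; the hand-in gave no verdict.

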